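# Clamp a reagent bottle in a tilted locking-pliers stand

### The job

Pull the yellow release lever of the bottle stand towards the handle ends so that its locked jaws spring open, then set the white reagent bottle with the blue cap squarely on the sloping cradle between the open jaws, bottom flat on the slope and without dropping it. Then squeeze the two red handles together until they snap over centre and stay locked by themselves with the bottle gripped between both jaws. Leave the brown bottle standing where it is.

Things in the scene. Friction and masses are not known exactly. Their poses are not given: they have to be found in the camera images.
- white_bottle: the bottle to clamp: white, blue cap, 62 g, loose. Body 35 (its x) x 58 (its y) x 62 mm high; cap 24 mm in diameter, 66 to 78 mm above the underside, 8 mm off centre to -y. Origin: centre of the underside, z up through the cap. Grasp across the 35 mm width, near the top of the body, so that the fingers stay above the stand's jaws.
- brown_bottle: bystander: brown bottle with green cap, same shape and origin as the white one; the two can stand in either place, at least 100 mm apart. Leave it alone.
- stand: fixed bottle stand. Dark base plate 150 x 100 x 10 mm, its centre 22 mm to +x of the origin (on the worktop, z vertical); white deck on columns, rising 30 degrees along the stand's +x, so that it faces the robot. On the deck lie symmetrical locking pliers: jaws uphill round the bottle cradle, red handles pointing downhill to the robot, overhanging freely. 200 mm high with the bottle in.
- cradle (a point): centre of the sloping cradle surface, where the middle of the bottle's underside belongs, 122 mm above the worktop. x uphill along the slope, y left across it, z square to it (30 degrees from vertical, leaning to the robot). Bottle z goes along this z, bottle y along this x, either way round. Blue lip 9 mm high downhill and blue stop 14 mm high uphill, 64 mm apart.
- jaw_left: left jaw, steel with sprung black rubber pad; origin on its pivot, 55 mm downhill of the cradle centre. Jaws and pads lie 12 to 28 mm above the cradle surface; pads about 44 mm apart at their closest when open, 26 mm when shut empty; they push the bottle to the middle.
- jaw_right: right jaw, the mirror image.
- handle_grip (a point): fixed point midway between the red handles, 25 mm from their free ends, about 57 mm above the worktop, nothing beneath; axes as the cradle. Handles run about along x, 10 mm thick, 16 mm high (8 mm either side of this point along z). Here they measure 28 mm over both when locked, 62 mm when open, symmetrical about this point. Squeeze them along y; about 15 N on each takes them over centre.
- handle_left (a joint): angle of the left red handle, rad; the right handle (mirrored) and both jaws follow it. 0 = squeezed home and locked, 0.03 = dead centre, 0.17 = fully open, jaws open. Above the centre it springs open by itself, below it stays locked by itself.
- release_lever (a joint): angle of the yellow release lever, rad: 0 at rest, up to 0.7 as its post is pulled downhill; springs back when let go. Beyond about 0.2 it pries the locked handles through dead centre and they spring open; pull it to about 0.4 and they are clear. Takes up to about 8 N at the post.
- lever_post (a point): on the axis of the lever's yellow grip post (12 mm in diameter, 44 mm long, square to the slope), 15 mm below its top, at the right of the stand. z along the post. The lever turns about an axis square to the slope, 70 mm from this point along its +y; at rest the axes are the cradle's; they turn with the lever. Pulling moves the post along its -x.
Mind the look-alikes: they are no part of the job. What is shaped like the white_bottle but orange is not meant.

How it is judged:
On the way, in this order (a step that is already met when the one before it is completed fails the run):
1. the release lever is pulled and the handles have sprung open (value of joint release_lever above 0.2 rad and value of joint handle_left above 0.1 rad), for 0.1 s.
2. the white bottle stands squarely in the cradle, on the slope, while the jaws are open (x of white_bottle in the frame of cradle between -0.009 and 0.009 m and y of white_bottle in the frame of cradle between -0.009 and 0.009 m and z of white_bottle in the frame of cradle between -0.006 and 0.006 m and angle between the z axis of white_bottle and the z axis of cradle, either way round below 0.12 rad and angle between the y axis of white_bottle and the x axis of cradle, either way round below 0.2 rad and value of joint handle_left above 0.1 rad), for 0.2 s.
At the end, for the whole second after the job is handed in: White bottle at rest in the cradle: within 9 mm of its centre, 6 mm of its surface, upright to the slope within 0.12 rad, length along it within 0.2 rad; handles locked (under 0.02 rad), lever back (under 0.1 rad), each jaw pressing the bottle with over 1.5 N (x of white_bottle in the frame of cradle between -0.009 and 0.009 m and y of white_bottle in the frame of cradle between -0.009 and 0.009 m and z of white_bottle in the frame of cradle between -0.006 and 0.006 m and angle between the z axis of white_bottle and the z axis of cradle, either way round below 0.12 rad and angle between the y axis of white_bottle and the x axis of cradle, either way round below 0.2 rad and value of joint handle_left below 0.02 rad and value of joint release_lever below 0.1 rad and contact force between white_bottle and jaw_left above 1.5 N and contact force between white_bottle and jaw_right above 1.5 N and linear speed of white_bottle below 0.02 m/s); the robot touches nothing.
It fails at once if the brown bottle is moved by more than 30 mm or tipped (distance of brown_bottle from where it was at the start of the episode above 0.03 m or angle between brown_bottle's own z axis and vertical above 0.3 rad).
It fails at once if the white bottle is dropped or thrown (falls faster than 0.5 m/s with no finger on it) (linear speed of white_bottle above 0.5 m/s and contact force between the fingers and white_bottle below 0.05 N).
It also fails if it takes over 58 s, if anything falls off the work surface, if the arm or the gripper's body presses on something with over 40 N, if the wrist force passes 120 N, or if a joint passes its speed limit or range.

### The arm

A 6-joint arm with a two-finger parallel gripper is mounted at the origin on a cart in front of the work surface, level with it; the furniture and walls round the work are solid. World frame = base frame: x ahead of the robot, y to its left, z up, the work surface at z = 0. Lengths are in m, angles in rad, forces in N, time in s.
With the tool pointing down it reaches from about 0.275 to 0.75 m from the base axis. Payload 10.2 kg.
Tool frame: the origin (TCP) lies on the centre line of the jaws, within the pads' length; the fingertips stand 19 mm ahead of it and the grasp point (between the pads) is the TCP; x points along the fingers, y is the direction in which the jaws open and shut, and the axes are right-handed (so a half turn about x gives the same grasp; the last joint's range is limited). The gripper opens to 85 mm and grips with 20 to 120 N. Pads are 22 mm wide; open, the fingers measure 114 mm over their backs; the gripper's body (76 mm by 85 mm) begins 54 mm behind the grasp point. The pads swing forward as they close: fully open they stand 13 mm farther back than shut.
Start: joints at [1.11, 0.313, 1.498, -0, 1.331, -0.223], TCP at [0.124, 0.51, 0.25] pointing down, gripper open.
Joint ranges: [-2.94, 2.94], [-0.97, 2.17], [0.19, 2.56], [-1.23, 4.37], [0.02, 3.11], [-2.88, 2.88]. Speed limits (rad/s): [2.39, 2.39, 3.01, 3.14, 3.14, 3.14].

### API

Orientations are given as a unit quaternion [x, y, z, w].
In Python, from rig import manip gives the robot as it stands.
- The arm moves only by the tool move_arm, never from a script. Its argument "motion" is a list of rows, each a list of 2 entries, a list of its own where there are three numbers: the shift along the world's x, y, z in m, then the turn about the world's z in degrees. A call has 1 to 5 rows; each row is the pose to reach, as a shift and turn from the pose measured when the call began; what a row does not reach only later rows make up. A row lasts 1/12 s, in which the tool goes at most 41.7 mm and 7.16 degrees, less where a joint would pass 70% of its speed; a pose out of reach is approached as far as the arm can. A call with a gripper value outside its range is refused whole. "jaw" is the finger opening in m, from 0 to 0.0854, set as the call begins (left out, the last holds). The fingers move at their own pace and stop on an object; "force" is the grip in N (left out, the last holds). Time passes only in rows, so rows that repeat a pose let the fingers close. It gives the time, the measured TCP pose, the force and the opening at its end, in the units of the state.
- manip.read_state(): the state, without advancing time (a new reading comes with each control period).
- manip.get_image(name): name is "scene" or "top" or "wrist"; returns (picture, depth): 400x640x3 uint8, red, green, blue; 400x640 float32, m along the optical axis (not along the pixel's ray), 0 where there is no reading.
- manip.camera_model(name): a dict with "mtx" (3x3 intrinsics, pixels), "cam_to_world" (4x4, takes a point from camera to world coordinates); the wrist camera has in their place "tool_from_camera" (4x4, takes a point from camera to tool coordinates, whose origin is the TCP and whose axes are the tool frame's). Camera axes: x right, y down, z forward; pixel columns grow to the right and rows downward; lengths in m; the calibration is good to about 2 mm. A picture is of the moment at which its call begins: read the wrist's pose just before it. camera_model takes no time and is no camera call.
- manip.hand_in(): hands the job in, once; it reports no verdict.
The state is a dict: "t": time; "joint_positions": joint angles; "joint_velocities": joint speeds; "effort": joint torques, N m; "ee_pos": TCP position; "tool_rot": TCP orientation; "ft_force": force on the tool from outside, world axes, zero at the start; "wrist_torque": the same for the moment, N m; "gripper_width": finger opening in m.
Only numpy, scipy, OpenCV 4.12 (cv2) and the standard library are available. Lean on these libraries where they do the work, as an engineer would, in place of code of your own. Each camera call takes 0.05 s, during which the arm holds its last target.

## Working session

There is one attempt and no reset: what is moved stays moved. The work goes in short steps, Python scripts to look and compute and a tool call to move; the robot and the scene stay as the last step left them, time stands still between calls to the robot, and variables do not carry over. Pictures are saved under pics/ and viewed, and the job is handed in when it is done.

Besides the shell and the picture viewer there is one more tool, called after "Call:" as name([rows], argument=value, ...), one row to a line, values as JSON. move_arm: Moves the arm, as the interface text tells. Its arguments: {"type":"object","properties":{"motion":{"type":"array"},"jaw":{"type":"number"},"force":{"type":"number"}},"required":["motion"]}

```bash
ls; mkdir -p pics
cat > h.py <<'E'
import numpy as np, cv2
from rig import manip
def snap(n,tag):
    s=manip.read_state(); im,d=manip.get_image(n); cv2.imwrite(f'pics/{tag}.png',im[:,:,::-1]); np.savez(f'pics/{tag}.npz',im=im,d=d,p=s['ee_pos'],q=s['tool_rot'])
    return im,d
E
python3 - <<'E'
from h import *
for n in ['scene','top','wrist']:
    im,d=snap(n,n+'0'); m=manip.camera_model(n); print(n,{k:np.round(v,4).tolist() for k,v in m.items()})
print(manip.read_state())
E
```

```text
pics
scene {'mtx': [[513.6937, 0.0, 320.3478], [0.0, 513.6937, 203.7794], [0.0, 0.0, 1.0]], 'cam_to_world': [[0.9128, -0.2513, 0.322, 0.1202], [-0.4084, -0.5637, 0.7179, -0.8067], [0.0011, -0.7868, -0.6172, 0.9036], [0.0, 0.0, 0.0, 1.0]]}
top {'mtx': [[455.2552, 0.0, 327.0781], [0.0, 455.2552, 202.1104], [0.0, 0.0, 1.0]], 'cam_to_world': [[-0.0165, -0.9924, 0.1217, 0.4179], [-0.9999, 0.0167, 0.0004, 0.1033], [-0.0024, -0.1217, -0.9926, 1.1771], [0.0, 0.0, 0.0, 1.0]]}
wrist {'mtx': [[349.2503, 0.0, 323.923], [0.0, 349.2503, 200.676], [0.0, 0.0, 1.0]], 'tool_from_camera': [[0.0002, -0.298, 0.9546, -0.1242], [1.0, -0.0002, -0.0002, -0.0009], [0.0003, 0.9546, 0.298, -0.0753], [0.0, 0.0, 0.0, 1.0]]}
{'t': 0.15, 'joint_positions': array([ 1.10958223e+00,  3.13367984e-01,  1.49824444e+00, -1.49594559e-05,
        1.33100534e+00, -2.23353295e-01]), 'joint_velocities': array([-1.82177965e-03, -7.58215681e-04, -2.16983371e-03,  7.92594883e-05,
        1.57322097e-03, -7.95545911e-06]), 'effort': array([ 2.92137374e-04, -4.12368608e+01, -2.59798354e+01, -3.13849014e-04,
        3.17738741e-03,  8.30366048e-06]), 'ee_pos': array([0.12361675, 0.51006462, 0.24984955]), 'tool_rot': array([ 0.08355399,  0.70222872, -0.08424025,  0.70199511]), 'ft_force': array([-0.0646667 ,  0.30077072, -0.04908435]), 'wrist_torque': array([ 0.04475569, -0.05816949,  0.00928882]), 'gripper_width': 0.08527197275101343}
```

View pics/scene0.png

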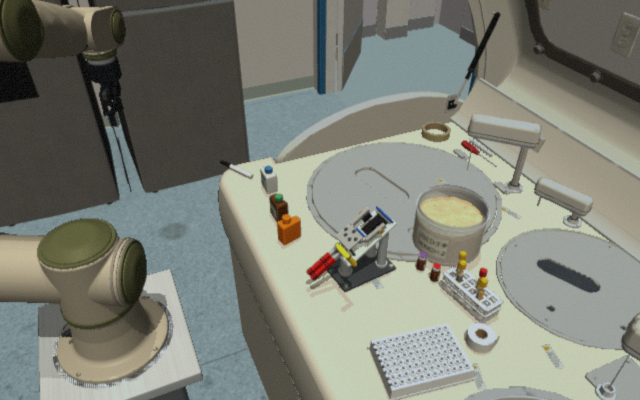

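View pics/top0.png

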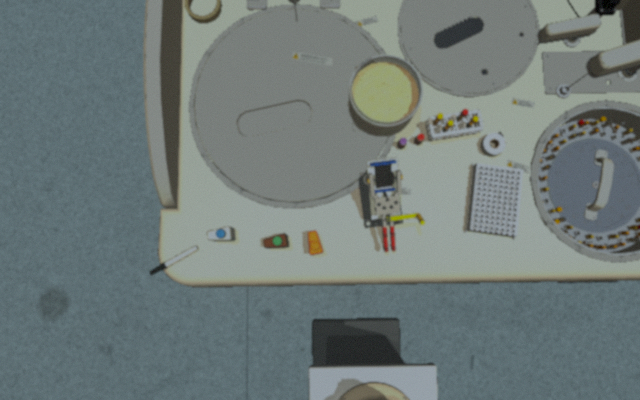

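View pics/wrist0.png

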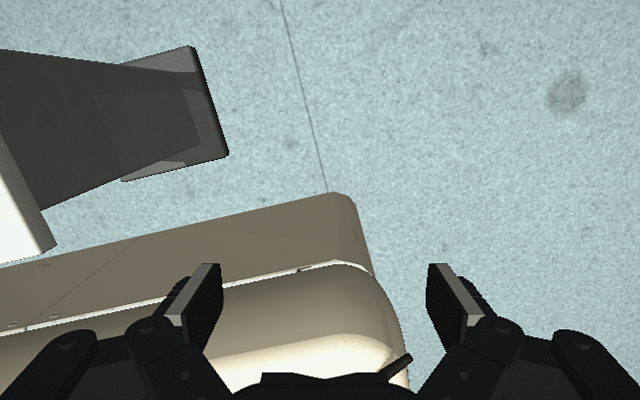

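```bash
cat >> h.py <<'E'
def proj(n,P):
    m=manip.camera_model(n); T=np.linalg.inv(m['cam_to_world']); c=T[:3,:3]@np.array(P,float)+T[:3,3]; p=m['mtx']@(c/c[2]); return np.round(p[:2],1), round(c[2],3)
def cam(n,tag):
    m=manip.camera_model(n); K=m['mtx']
    if n!='wrist': return K,m['cam_to_world']
    from scipy.spatial.transform import Rotation as R
    z=np.load(f'pics/{tag}.npz'); T=np.eye(4); T[:3,:3]=R.from_quat(z['q']).as_matrix(); T[:3,3]=z['p']
    return K,T@m['tool_from_camera']
def cloud(n,tag):
    z=np.load(f'pics/{tag}.npz'); d=z['d']; K,T=cam(n,tag)
    v,u=np.mgrid[:400,:640]; c=np.stack([(u-K[0,2])/K[0,0]*d,(v-K[1,2])/K[1,1]*d,d],-1)
    return z['im'],c@T[:3,:3].T+T[:3,3],d
def crop(tag,x0,y0,w,h,s,out):
    im=cv2.imread(f'pics/{tag}.png')[y0:y0+h,x0:x0+w]; cv2.imwrite(f'pics/{out}.png',cv2.resize(im,None,fx=s,fy=s,interpolation=cv2.INTER_CUBIC))
E
python3 - <<'E'
from h import *
print(proj('top',[.124,.51,.25]),proj('scene',[.124,.51,.25]),proj('top',[0,0,0]),proj('scene',[0,0,0]))
im,P,d=cloud('top','top0')
for u,v in [(220,234),(213,236),(230,236),(278,240),(266,242),(286,240),(314,242),(316,238),(383,178),(385,205),(385,240),(393,240),(418,218),(400,217),(250,250)]: print(u,v,d[v,u].round(3),P[v,u].round(3))
crop('top0',140,140,310,130,2.5,'c1'); crop('scene0',240,150,200,150,4,'c2')
E
```

```text
(array([121.5, 413.7]), np.float64(0.885)) (array([116.8, 116.6]), np.float64(1.35)) (array([373.1, 428.7]), np.float64(1.118)) (array([114.5, 337.7]), np.float64(1.098))
220 234 1.097 [0.479 0.363 0.079]
213 236 1.118 [0.476 0.385 0.058]
230 236 1.113 [0.475 0.342 0.063]
278 240 1.099 [0.463 0.224 0.076]
266 242 1.112 [0.459 0.255 0.062]
286 240 1.11 [0.463 0.205 0.064]
314 242 1.095 [0.456 0.137 0.079]
316 238 1.109 [0.467 0.132 0.065]
383 178 1.072 [ 0.602 -0.029  0.12 ]
385 205 1.06 [ 0.538 -0.031  0.123]
385 240 1.102 [ 0.459 -0.035  0.072]
393 240 1.106 [ 0.458 -0.055  0.068]
418 218 1.05 [ 0.506 -0.105  0.13 ]
400 217 1.065 [ 0.51  -0.066  0.115]
250 250 1.173 [ 0.441  0.304 -0.002]
```

View pics/c1.png

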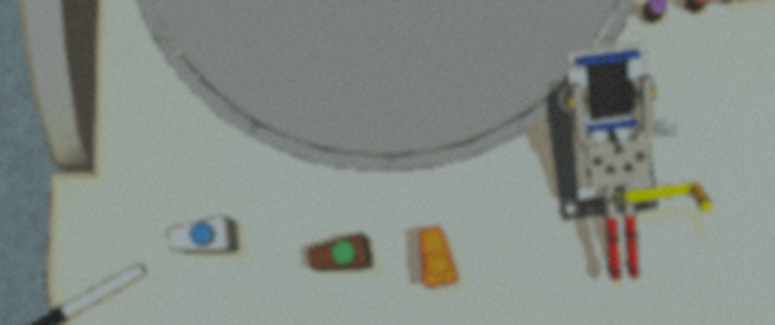

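View pics/c2.png

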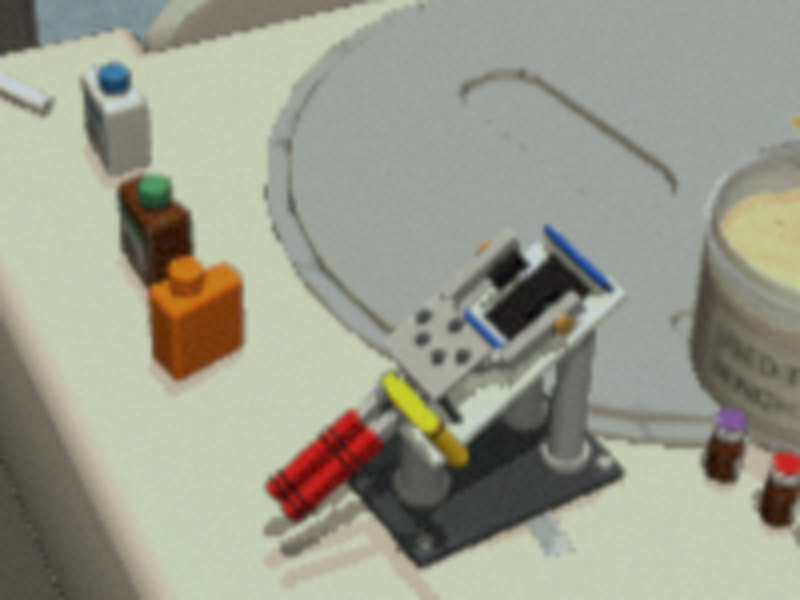

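Run:
```python
from h import *
from scipy.spatial.transform import Rotation as R
print(R.from_quat(manip.read_state()['tool_rot']).as_matrix().round(3))
K,T=cam('wrist','wrist0'); print(T.round(3))
im,P,d=cloud('top','top0')
# colors
hsv=cv2.cvtColor(im,cv2.COLOR_RGB2HSV)
ok=(P[...,2]>.03)&(d>0)
def rep(name,m):
    n,l,st,c=cv2.connectedComponentsWithStats(m.astype(np.uint8))
    for i in range(1,n):
        if st[i,4]>15:
            q=P[l==i]; print(name,st[i],np.median(q,0).round(3),q.min(0).round(3),q.max(0).round(3))
H,S,V=[hsv[...,i].astype(int) for i in range(3)]
roi=np.zeros(H.shape,bool); roi[150:260,180:440]=1
rep('red',roi&ok&((H<6)|(H>174))&(S>150))
rep('yel',roi&ok&(H>20)&(H<35)&(S>140))
rep('blue',roi&ok&(H>95)&(H<125)&(S>120))
rep('tall',roi&(P[...,2]>.045)&(P[...,2]<.072)&(np.arange(640)[None]<240))
```

```text
[[-0.     0.236  0.972]
 [-0.001  0.972 -0.236]
 [-1.    -0.001 -0.   ]]
[[ 0.236  0.928  0.289  0.05 ]
 [ 0.972 -0.225 -0.071  0.527]
 [-0.001  0.298 -0.955  0.374]
 [ 0.     0.     0.     1.   ]]
red [391 227   3  22  39] [ 0.463 -0.052  0.072] [ 0.439 -0.056  0.056] [ 0.489 -0.049  0.088]
red [383 228   4  22  55] [ 0.461 -0.035  0.074] [ 0.437 -0.038  0.055] [ 0.487 -0.03   0.085]
yel [390 214  34  10 133] [ 0.51  -0.079  0.112] [ 0.493 -0.113  0.106] [ 0.517 -0.043  0.149]
yel [311 234   5   5  20] [0.472 0.14  0.062] [0.467 0.135 0.056] [0.477 0.145 0.068]
yel [313 244   5   5  17] [0.447 0.134 0.079] [0.442 0.13  0.075] [0.452 0.139 0.083]
blue [371 161  24   5  61] [ 0.631 -0.026  0.153] [ 0.627 -0.052  0.144] [0.638 0.002 0.157]
blue [376 189  18   3  20] [ 0.575 -0.031  0.114] [ 0.572 -0.052  0.112] [ 0.577 -0.012  0.119]
blue [217 230   8   7  44] [0.482 0.363 0.079] [0.475 0.353 0.076] [0.489 0.371 0.084]
tall [208 227  25  14 219] [0.478 0.361 0.061] [0.465 0.34  0.046] [0.498 0.398 0.07 ]
```

Call:
move_arm([
  [[0.036,-0.017,0],3],
  [[0.072,-0.034,0],6],
  [[0.108,-0.05,0],9],
  [[0.144,-0.067,0],12],
  [[0.18,-0.084,0],13.6],
], jaw=0.06)

```text
t: 0.57
ee_pos: [0.305, 0.4249, 0.2498]
tool_rot: [-0.001, 0.707, 0.0, 0.707]
ft_force: [0.1, 0.7, -0.2]
gripper_width: 0.0602
```

Call:
move_arm([
  [[0.036,-0.017,0],0],
  [[0.072,-0.034,0],0],
  [[0.108,-0.05,0],0],
  [[0.14,-0.065,0],0],
  [[0.14,-0.065,0],0],
])

```text
t: 0.98
ee_pos: [0.4496, 0.3568, 0.2488]
tool_rot: [0.0, 0.707, -0.002, 0.707]
ft_force: [0.4, -0.9, 0.4]
gripper_width: 0.0603
```

Run:
```python
from h import *
snap('wrist','w1'); 
from scipy.spatial.transform import Rotation as R
s=manip.read_state();print(s['t'],s['ee_pos'],R.from_quat(s['tool_rot']).as_matrix().round(3)[:,1],s['joint_velocities'].round(2))
```

```text
1.0333 [0.447191   0.35823092 0.24885601] [ 0.001  1.    -0.002] [ 0.07 -0.04  0.04  0.01  0.    0.03]
```

View pics/w1.png

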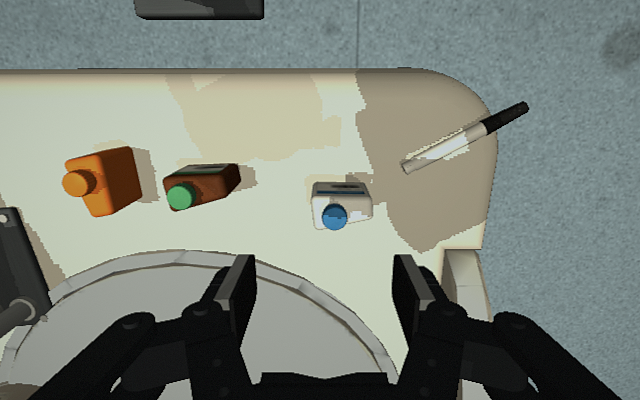

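Run:
```python
from h import *
im,P,d=cloud('wrist','w1')
hsv=cv2.cvtColor(im,cv2.COLOR_RGB2HSV);H,S,V=[hsv[...,i].astype(int) for i in range(3)]
roi=np.zeros(H.shape,bool); roi[170:240,295:385]=1
cap=roi&(H>95)&(H<125)&(S>110)&(P[...,2]>.07)
q=P[cap]; print('cap',cap.sum(),q.mean(0),q.min(0),q.max(0))
top=roi&(P[...,2]>.055)&(P[...,2]<.069)
q=P[top]; print('top',top.sum(),np.median(q[:,2]),q.min(0),q.max(0))
c,s,a=cv2.minAreaRect((q[:,:2]*1000).astype(np.float32)); print(c,s,a)
allb=roi&(P[...,2]>.008);q=P[allb];print('all',cv2.minAreaRect((q[:,:2]*1000).astype(np.float32)))
crop('w1',280,160,110,85,6,'c3')
```

```text
cap 498 [0.48086845 0.36433016 0.07960203] [0.37412752 0.35345613 0.07003323] [0.49313046 0.37533732 0.37305886]
top 1273 0.0618576859709839 [0.46709141 0.34196399 0.05503904] [0.50079965 0.40115499 0.06888494]
(481.5544738769531, 372.0384216308594) (33.86497497558594, 57.81511306762695) 6.099057674407959
all ((435.863037109375, 365.92498779296875), (124.96098327636719, 57.89131546020508), 7.478042125701904)
```

View pics/c3.png

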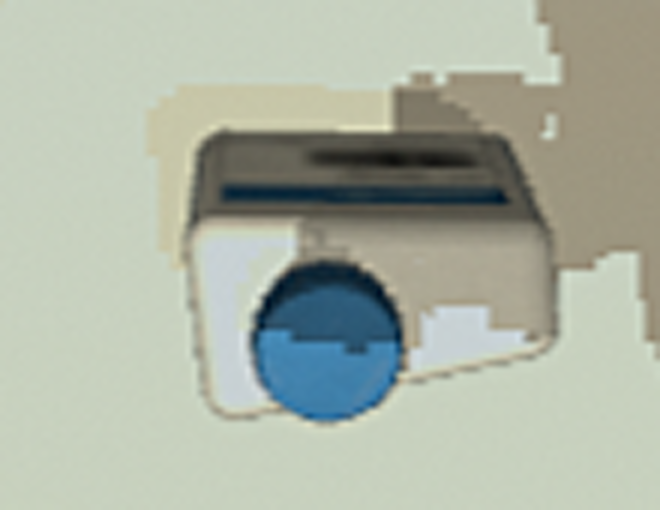

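Run:
```python
from h import *
im,P,d=cloud('wrist','w1')
roi=np.zeros(d.shape,bool); roi[170:240,300:385]=1
m=roi&(P[...,2]>.05)&(P[...,2]<.1); q=P[m]
for y in np.arange(.340,.405,.005):
    k=q[abs(q[:,1]-y)<.0025]
    if len(k): print(y.round(3),len(k),k[:,0].min().round(4),k[:,0].max().round(4), 'z@min,max',k[k[:,0].argmin(),2].round(3),k[k[:,0].argmax(),2].round(3),k[:,2].max().round(3))
```

```text
0.34 1 0.4722 0.4722 z@min,max 0.057 0.057 0.057
0.345 137 0.4671 0.4998 z@min,max 0.054 0.059 0.064
0.35 213 0.4662 0.5008 z@min,max 0.053 0.059 0.072
0.355 180 0.4665 0.4999 z@min,max 0.053 0.059 0.08
0.36 207 0.4667 0.4935 z@min,max 0.052 0.077 0.081
0.365 192 0.4668 0.4931 z@min,max 0.052 0.078 0.081
0.37 198 0.4671 0.4935 z@min,max 0.051 0.077 0.08
0.375 141 0.4668 0.4946 z@min,max 0.052 0.059 0.08
0.38 167 0.4669 0.4947 z@min,max 0.051 0.059 0.064
0.385 153 0.4669 0.4939 z@min,max 0.051 0.058 0.064
0.39 138 0.4669 0.4919 z@min,max 0.051 0.058 0.065
0.395 138 0.4673 0.4911 z@min,max 0.05 0.058 0.064
0.4 63 0.4686 0.4896 z@min,max 0.056 0.059 0.063
```

Call:
move_arm([
  [[0.004,-0.04,0.01],1.5],
  [[0.008,-0.08,0.02],3],
  [[0.012,-0.12,0.03],4.5],
  [[0.016,-0.16,0.035],6],
  [[0.02,-0.2,0.04],6.2],
])

```text
t: 1.45
ee_pos: [0.4663, 0.1572, 0.2894]
tool_rot: [-0.039, 0.706, 0.038, 0.706]
ft_force: [0.9, 0.2, -0.7]
gripper_width: 0.0599
```

Call:
move_arm([
  [[0,-0.04,0],0],
  [[0,-0.08,0],0],
  [[0,-0.12,0],0],
  [[0,-0.16,0],0],
  [[0,-0.19,0],0],
], jaw=0.035)

```text
t: 1.87
ee_pos: [0.4656, -0.0345, 0.2894]
tool_rot: [-0.039, 0.706, 0.038, 0.706]
ft_force: [0.6, 1.5, 0.2]
gripper_width: 0.0353
```

Call:
move_arm([
  [[0,0,0],0],
  [[0,0,0],0],
])

```text
t: 2.03
ee_pos: [0.4651, -0.0348, 0.2893]
tool_rot: [-0.039, 0.707, 0.038, 0.706]
ft_force: [0.3, 0.7, 0.4]
gripper_width: 0.0349
```

Run:
```python
from h import *
snap('wrist','w2'); snap('scene','s2')
s=manip.read_state();print(s['t'],s['ee_pos'],s['joint_velocities'].round(2))
```

```text
2.1333 [ 0.46533782 -0.03333101  0.28943027] [ 0.02  0.   -0.   -0.   -0.   -0.  ]
```

View pics/w2.png

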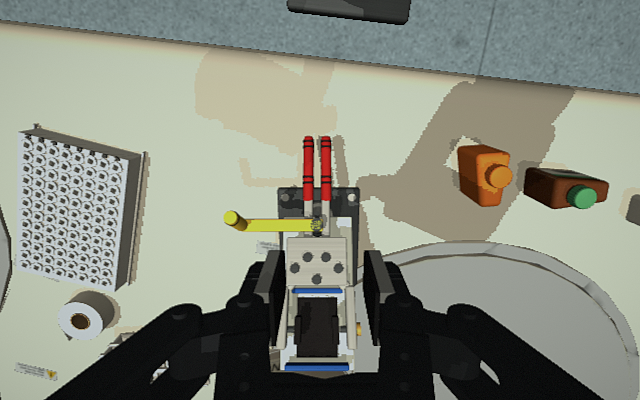

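Run:
```python
from h import *
from scipy.spatial.transform import Rotation as R
print(R.from_quat(np.load('pics/w2.npz')['q']).as_matrix().round(3)[:,1])
im,P,d=cloud('wrist','w2')
hsv=cv2.cvtColor(im,cv2.COLOR_RGB2HSV);H,S,V=[hsv[...,i].astype(int) for i in range(3)]
roi=np.zeros(H.shape,bool); roi[120:375,215:370]=1
roi&=(d>.15)
def rep(name,m,mn=20):
    n,l,st,c=cv2.connectedComponentsWithStats(m.astype(np.uint8))
    for i in range(1,n):
        if st[i,4]>mn:
            q=P[l==i]; print(name,st[i],q.mean(0).round(4),q.min(0).round(4),q.max(0).round(4))
rep('red',roi&((H<6)|(H>174))&(S>130))
rep('yel',roi&(H>20)&(H<35)&(S>120))
rep('blue',roi&(H>95)&(H<125)&(S>100))
crop('w2',210,120,170,260,2.3,'c4')
# red handle lines: at each row mid column
m=roi&((H<6)|(H>174))&(S>130)
for r in range(136,205,6):
    c=np.where(m[r])[0]
    if len(c): print(r,c.min(),c.max(),P[r,c.min()+1].round(4),P[r,c.max()-1].round(4))
m=roi&(H>20)&(H<35)&(S>120)&(np.arange(640)[None]<255)
for r in range(206,236,2):
    c=np.where(m[r])[0]
    if len(c): print('post',r,c.min(),c.max(),P[r,c.min()+1].round(4),P[r,(c.min()+c.max())//2].round(4),P[r,c.max()-1].round(4))
```

```text
[-0.107  0.994 -0.001]
red [304 136  10  10  74] [ 0.4393 -0.0553  0.0558] [ 0.4343 -0.0597  0.0468] [ 0.4441 -0.0501  0.0601]
red [321 136   9   4  30] [ 0.4344 -0.0383  0.0539] [ 0.4325 -0.0426  0.0521] [ 0.4362 -0.0343  0.0564]
red [321 141  10   5  47] [ 0.4393 -0.0374  0.0573] [ 0.437  -0.0422  0.0528] [ 0.4415 -0.0328  0.0606]
red [304 147  10  29 266] [ 0.4575 -0.0532  0.0662] [ 0.4446 -0.0588  0.0451] [ 0.4706 -0.0478  0.0753]
red [321 147  10  29 287] [ 0.4558 -0.0357  0.0664] [ 0.4425 -0.0417  0.0562] [ 0.4684 -0.0299  0.076 ]
red [303 177  11   5  48] [ 0.474  -0.0514  0.0757] [ 0.4716 -0.0563  0.0653] [ 0.477  -0.0463  0.0789]
red [321 177  10   5  47] [ 0.472  -0.0339  0.0759] [ 0.4699 -0.0385  0.0726] [ 0.4739 -0.0293  0.0791]
red [303 183  11  19 180] [ 0.4853 -0.0505  0.0806] [ 0.4768 -0.0562  0.0037] [ 0.518  -0.0453  0.0872]
red [321 183  11  19 181] [ 0.4837 -0.0324  0.0796] [ 0.4751 -0.0379  0.008 ] [ 0.5143 -0.0231  0.087 ]
yel [ 224  211   97   21 1103] [ 0.5097 -0.0818  0.1159] [ 4.909e-01 -1.158e-01 -4.000e-04] [ 0.5651 -0.0355  0.1478]
blue [292 288  50   5 2
[... 1137 characters left out ...]
  0.1435] [ 0.4962 -0.1051  0.1389]
post 218 224 242 [ 0.4963 -0.114   0.1459] [ 0.4959 -0.1077  0.1453] [ 0.5017 -0.1047  0.1286]
post 220 224 254 [ 0.4981 -0.114   0.146 ] [ 0.5005 -0.1046  0.1367] [ 0.5107 -0.098   0.1078]
post 222 225 254 [ 0.4996 -0.113   0.1463] [ 0.503  -0.1049  0.1351] [ 0.5125 -0.0978  0.1081]
post 224 228 254 [ 0.5009 -0.1104  0.1468] [ 0.5075 -0.1046  0.128 ] [ 0.5141 -0.0975  0.109 ]
post 226 232 254 [ 0.5066 -0.1095  0.1365] [ 0.5122 -0.1043  0.1208] [ 0.5157 -0.0972  0.1102]
post 228 235 254 [ 0.5122 -0.1091  0.1271] [ 0.5168 -0.1046  0.1144] [ 0.518  -0.0973  0.1094]
post 230 239 254 [ 0.5189 -0.1081  0.1149] [ 0.5196 -0.1032  0.1119] [ 0.5191 -0.0968  0.1115]
```

View pics/c4.png

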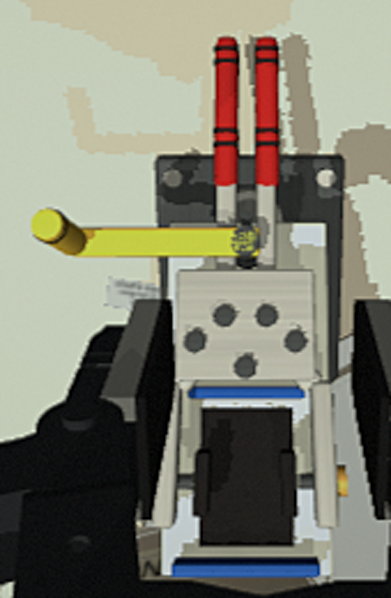

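Call:
move_arm([
  [[0.017,-0.037,-0.01],0],
  [[0.035,-0.075,-0.02],0],
  [[0.035,-0.075,-0.058],0],
  [[0.035,-0.075,-0.095],0],
  [[0.035,-0.075,-0.11],0],
])

```text
t: 2.55
ee_pos: [0.4989, -0.1063, 0.1749]
tool_rot: [-0.039, 0.708, 0.04, 0.704]
ft_force: [-0.7, 0.7, -0.5]
gripper_width: 0.035
```

Run:
```python
from h import *
snap('wrist','w3')
s=manip.read_state();print(s['t'],s['ee_pos'],s['joint_velocities'].round(2))
im,P,d=cloud('wrist','w3')
hsv=cv2.cvtColor(im,cv2.COLOR_RGB2HSV);H,S,V=[hsv[...,i].astype(int) for i in range(3)]
m=(H>20)&(H<35)&(S>120)&(d>.1)&(P[...,2]>.135)&(P[...,2]<.16)
q=P[m];print(m.sum(),q.mean(0),q.min(0),q.max(0))
```

```text
2.6 [ 0.49846733 -0.10590896  0.1739883 ] [ 0.   -0.05 -0.07 -0.    0.11 -0.  ]
475 [ 0.49600152 -0.11001956  0.14496535] [ 0.48936382 -0.11610562  0.13916002] [ 0.50395827 -0.09056035  0.15963634]
```

View pics/w3.png

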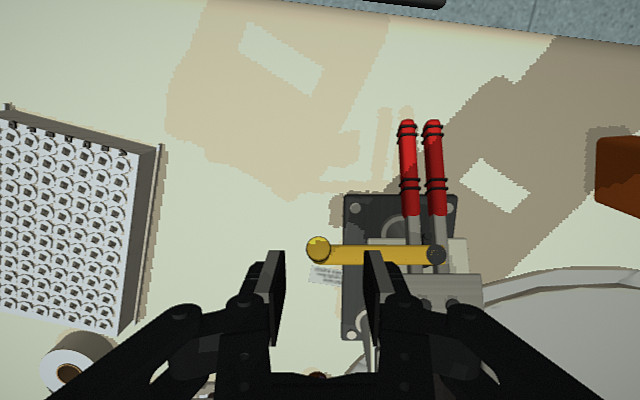

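Call:
move_arm([
  [[0.001,-0.004,-0.018],0],
  [[0.001,-0.004,-0.036],0],
  [[0.001,-0.004,-0.036],0],
])

```text
t: 2.85
ee_pos: [0.4986, -0.1081, 0.136]
tool_rot: [-0.038, 0.71, 0.042, 0.702]
ft_force: [-0.3, 0.7, -0.4]
gripper_width: 0.0353
```

Call:
move_arm([
  [[0,0,0],0],
  [[0,0,0],0],
  [[0,0,0],0],
  [[0,0,0],0],
], jaw=0.0, force=40)

```text
t: 3.18
ee_pos: [0.4994, -0.1089, 0.1375]
tool_rot: [-0.04, 0.71, 0.041, 0.702]
ft_force: [0.6, -5.2, -4.2]
gripper_width: 0.0102
```

Call:
move_arm([
  [[-0.008,0.0,-0.004],0],
  [[-0.015,0.001,-0.009],0],
  [[-0.022,0.003,-0.013],0],
  [[-0.03,0.0055,-0.017],0],
  [[-0.03,0.0055,-0.017],0],
])

```text
t: 3.6
ee_pos: [0.4697, -0.1046, 0.1214]
tool_rot: [-0.041, 0.709, 0.04, 0.703]
ft_force: [4.2, -11.8, -9.5]
gripper_width: 0.0105
```

Run:
```python
from h import *
snap('wrist','w4');snap('top','t4')
crop('t4',340,140,110,130,4,'c5')
```

```text
(no output)
```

View pics/w4.png

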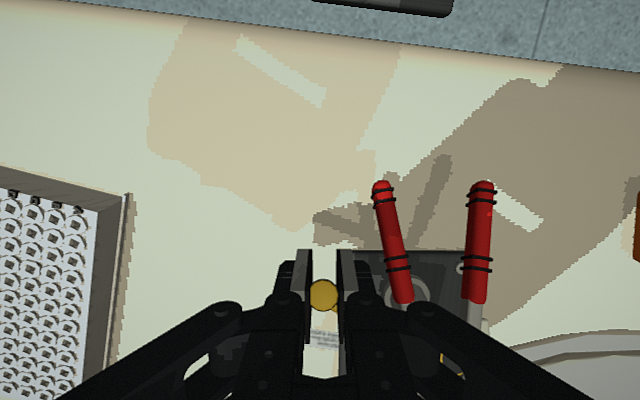

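Call:
move_arm([
  [[0.0,0.0,0.0],0],
  [[0.01,-0.003,0.005],0],
  [[0.018,-0.005,0.01],0],
  [[0.026,-0.0055,0.015],0],
  [[0.028,-0.0055,0.016],0],
])

```text
t: 4.12
ee_pos: [0.498, -0.1092, 0.1375]
tool_rot: [-0.041, 0.71, 0.041, 0.702]
ft_force: [-4.8, 2.4, -14.5]
gripper_width: 0.0107
```

Call:
move_arm([
  [[0,0,0],0],
  [[0,0,0],0],
  [[0,0,0],0],
  [[0,0,0.03],0],
  [[0,0,0.06],0],
], jaw=0.035)

```text
t: 4.53
ee_pos: [0.4975, -0.1091, 0.1982]
tool_rot: [-0.041, 0.71, 0.041, 0.702]
ft_force: [0.8, -0.2, 0.4]
gripper_width: 0.0347
```

Call:
move_arm([
  [[-0.03,0.01,0.03],0],
  [[-0.05,0.05,0.06],0],
  [[-0.05,0.09,0.07],0],
  [[-0.05,0.09,0.07],0],
], jaw=0.06)

```text
t: 4.87
ee_pos: [0.4471, -0.0163, 0.2719]
tool_rot: [-0.042, 0.708, 0.041, 0.704]
ft_force: [0.8, -0.9, 0.9]
gripper_width: 0.0601
```

Run:
```python
from h import *
snap('wrist','w5')
```

```text
(no output)
```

View pics/w5.png

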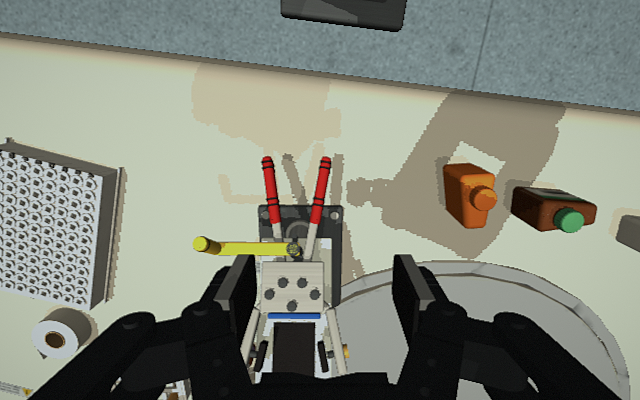

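Call:
move_arm([
  [[0.005,0.04,0],-7],
  [[0.01,0.08,0],-14],
  [[0.015,0.12,0],-21],
  [[0.02,0.16,0],-28],
  [[0.025,0.2,0],-35],
])

```text
t: 5.33
ee_pos: [0.4699, 0.1583, 0.2715]
tool_rot: [0.147, 0.693, -0.147, 0.69]
ft_force: [1.5, -0.2, -0.6]
gripper_width: 0.0603
```

Call:
move_arm([
  [[0.002,0.04,-0.01],-7],
  [[0.004,0.08,-0.03],-14],
  [[0.006,0.12,-0.05],-21],
  [[0.008,0.155,-0.07],-28],
  [[0.009,0.188,-0.09],-35],
])

```text
t: 5.75
ee_pos: [0.4791, 0.3364, 0.1874]
tool_rot: [0.344, 0.619, -0.342, 0.617]
ft_force: [1.7, -0.2, 0.2]
gripper_width: 0.0603
```

Call:
move_arm([
  [[0,0,0],-7],
  [[0,0,0],-14],
  [[0,0,0],-20.3],
  [[0,0,0],-20.3],
])

```text
t: 6.08
ee_pos: [0.4796, 0.3361, 0.187]
tool_rot: [0.449, 0.548, -0.447, 0.547]
ft_force: [-0.9, 0.0, 0.2]
gripper_width: 0.0599
```

Run:
```python
from h import *
from scipy.spatial.transform import Rotation as R
snap('wrist','w6')
s=manip.read_state();M=R.from_quat(s['tool_rot']).as_matrix();print(s['t'],s['ee_pos'],np.degrees(np.arctan2(M[1,1],M[0,1])),M.round(3).tolist())
im,P,d=cloud('wrist','w6')
m=(d>.1)&(P[...,2]>.05)&(P[...,2]<.1)&(abs(P[...,1]-.37)<.05)&(abs(P[...,0]-.48)<.04); q=P[m]
for y in np.arange(.340,.41,.005):
    k=q[abs(q[:,1]-y)<.0025]
    if len(k): print(y.round(3),len(k),k[:,0].min().round(4),k[:,0].max().round(4), 'z',k[k[:,0].argmin(),2].round(3),k[k[:,0].argmax(),2].round(3),k[:,2].max().round(3))
k=q[q[:,2]>.073]; print('cap',k.mean(0),k.min(0),k.max(0))
```

```text
6.1333 [0.47962775 0.33602592 0.1871838 ] 11.736158750995557 [[0.001, 0.979, 0.203], [0.004, 0.203, -0.979], [-1.0, 0.001, -0.004]]
0.345 145 0.4674 0.4995 z 0.057 0.059 0.063
0.35 244 0.4671 0.5015 z 0.056 0.057 0.064
0.355 216 0.4672 0.5003 z 0.051 0.059 0.081
0.36 285 0.4673 0.4994 z 0.057 0.058 0.081
0.365 308 0.4673 0.4981 z 0.056 0.059 0.081
0.37 331 0.4668 0.497 z 0.051 0.059 0.081
0.375 356 0.4675 0.4958 z 0.058 0.059 0.08
0.38 266 0.467 0.4945 z 0.051 0.061 0.065
0.385 262 0.4677 0.4935 z 0.055 0.059 0.064
0.39 250 0.4678 0.4923 z 0.051 0.06 0.064
0.395 242 0.4679 0.4912 z 0.056 0.059 0.065
0.4 182 0.4685 0.49 z 0.053 0.06 0.063
cap [0.48251828 0.36520495 0.07881657] [0.47122378 0.35327742 0.07312949] [0.4936482  0.37628456 0.08126456]
```

View pics/w6.png

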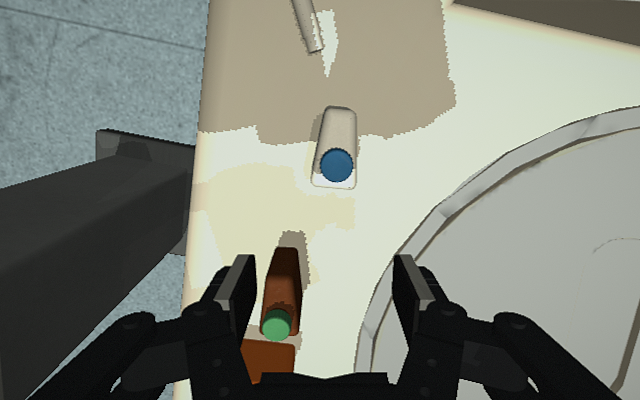

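Call:
move_arm([
  [[0.001,0.02,0],-3],
  [[0.002,0.036,-0.02],-5.7],
  [[0.002,0.036,-0.06],-5.7],
  [[0.002,0.036,-0.095],-5.7],
  [[0.002,0.036,-0.12],-5.7],
], force=25)

```text
t: 6.55
ee_pos: [0.481, 0.3713, 0.0642]
tool_rot: [0.472, 0.528, -0.471, 0.526]
ft_force: [-0.1, 0.1, -0.8]
gripper_width: 0.0598
```

Run:
```python
from h import *
from scipy.spatial.transform import Rotation as R
s=manip.read_state();M=R.from_quat(s['tool_rot']).as_matrix();print(s['t'],s['ee_pos'],np.degrees(np.arctan2(M[1,1],M[0,1])),s['ft_force'])
```

```text
6.55 [0.48096667 0.37128009 0.0641612 ] 6.2718247495499195 [-0.06633972  0.086761   -0.75870817]
```

Call:
move_arm([
  [[0.001,0.001,-0.007],0],
  [[0.001,0.001,-0.007],0],
])

```text
t: 6.72
ee_pos: [0.4815, 0.3715, 0.0552]
tool_rot: [0.47, 0.529, -0.472, 0.526]
ft_force: [0.2, -0.1, -0.7]
gripper_width: 0.0599
```

Call:
move_arm([
  [[0,0,0],0],
  [[0,0,0],0],
  [[0,0,0],0],
  [[0,0,0],0],
  [[0,0,0],0],
], jaw=0.01, force=25)

```text
t: 7.13
ee_pos: [0.4824, 0.3718, 0.0571]
tool_rot: [0.471, 0.528, -0.471, 0.526]
ft_force: [-0.3, -1.8, 7.5]
gripper_width: 0.0305
```

Run:
```python
from h import *
snap('wrist','w7');s=manip.read_state();print(s['ee_pos'],s['gripper_width'],s['ft_force'])
```

```text
[0.48245437 0.37177707 0.05708617] 0.03036659212360914 [-0.22884081 -2.05070105  6.96671036]
```

View pics/w7.png

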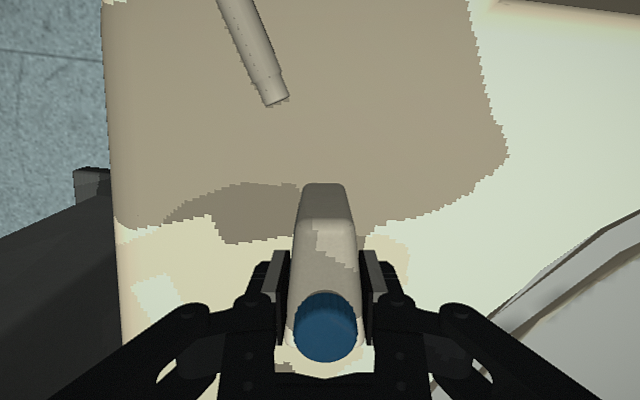

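Call:
move_arm([
  [[0,0,0.02],0],
  [[0,0,0.055],0],
  [[0,0,0.095],0],
  [[0,0,0.135],0],
  [[0.0,-0.01,0.175],0],
])

```text
t: 7.6
ee_pos: [0.4818, 0.3625, 0.2346]
tool_rot: [0.471, 0.528, -0.47, 0.527]
ft_force: [-0.4, 0.3, -0.9]
gripper_width: 0.0305
```

Run:
```python
from h import *
snap('wrist','w8');s=manip.read_state();print(s['ee_pos'],s['gripper_width'],s['ft_force'])
```

```text
[0.48433858 0.36165459 0.24351902] 0.03026709645061928 [ 1.57683242 -1.23556379  7.73210189]
```

View pics/w8.png

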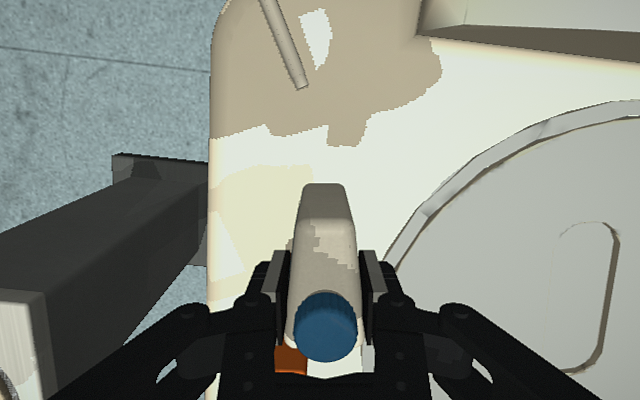

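Call:
move_arm([
  [[0.01,-0.035,0.005],7],
  [[0.02,-0.07,0.008],14],
  [[0.03,-0.105,0.008],21],
  [[0.04,-0.14,0.008],28],
  [[0.05,-0.175,0.008],35],
])

```text
t: 8.07
ee_pos: [0.5339, 0.1873, 0.2521]
tool_rot: [0.299, 0.643, -0.289, 0.643]
ft_force: [1.7, -0.1, -1.1]
gripper_width: 0.0303
```

Call:
move_arm([
  [[0.01,-0.035,0],7],
  [[0.02,-0.07,0],14],
  [[0.03,-0.105,0],21],
  [[0.04,-0.14,0],28],
  [[0.05,-0.17,0],35],
])

```text
t: 8.48
ee_pos: [0.584, 0.0151, 0.2525]
tool_rot: [0.095, 0.702, -0.085, 0.7]
ft_force: [0.6, 0.1, -0.4]
gripper_width: 0.0306
```

```bash
cat >> h.py <<'E'
from scipy.spatial.transform import Rotation as R
def st():
    s=manip.read_state();M=R.from_quat(s['tool_rot']).as_matrix();a=np.radians(6.1);u=np.array([np.cos(a),np.sin(a)]);e=s['ee_pos']-np.array([.609,-.028,.122])
    print('t',round(s['t'],2),'p',s['ee_pos'].round(4),'yaw',np.degrees(np.arctan2(M[1,1],M[0,1])).round(2),'w',round(s['gripper_width'],4),'f',s['ft_force'].round(1),'hor',(e[:2]@u).round(4),'lat',(e[1]*u[0]-e[0]*u[1]).round(4),'dz',e[2].round(4))
E
python3 -c "
from h import *
st()"
```

```text
t 8.48 p [0.584  0.0151 0.2525] yaw 75.4 w 0.0306 f [ 0.6  0.1 -0.4] hor -0.0202 lat 0.0455 dz 0.1305
```

Call:
move_arm([
  [[0.005,-0.02,0],7],
  [[0.01,-0.04,0],14],
  [[0.013,-0.0443,-0.01],20.7],
  [[0.013,-0.0443,-0.025],20.7],
  [[0.013,-0.0443,-0.025],20.7],
])

```text
t: 8.9
ee_pos: [0.5962, -0.0296, 0.2251]
tool_rot: [-0.032, 0.709, 0.042, 0.703]
ft_force: [-0.5, 0.5, -1.6]
gripper_width: 0.0304
```

Run:
```python
from h import *
snap('wrist','w9');snap('scene','s9');snap('top','t9');st()
crop('s9',300,150,130,150,4,'c9'); crop('t9',340,130,100,120,5,'c9t')
```

```text
t 9.05 p [ 0.5972 -0.029   0.2285] yaw 96.09 w 0.0303 f [ 0.2 -0.  -0.9] hor -0.0119 lat 0.0003 dz 0.1065
```

View pics/w9.png

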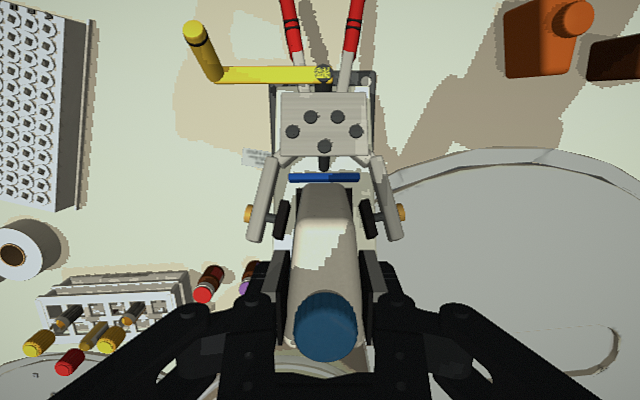

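View pics/c9.png

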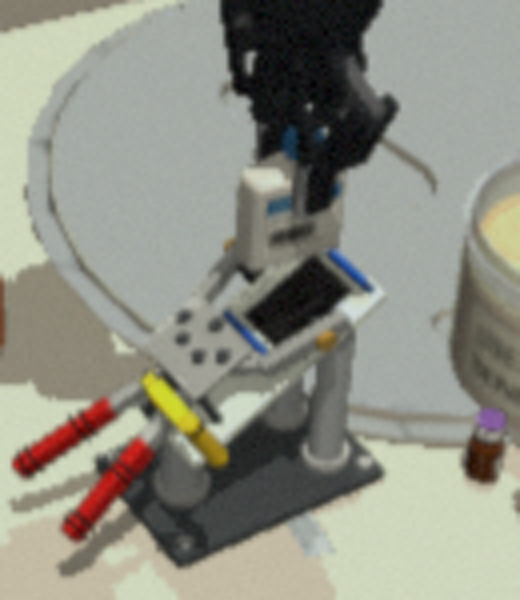

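Call:
move_arm([
  [[0,0,-0.018],0],
  [[0,0,-0.033],0],
  [[0,0,-0.036],0],
  [[0,0,-0.036],0],
], force=20)

```text
t: 9.38
ee_pos: [0.5971, -0.0287, 0.1926]
tool_rot: [-0.033, 0.708, 0.042, 0.704]
ft_force: [0.8, 0.5, -0.1]
gripper_width: 0.0303
```

Call:
move_arm([
  [[0,0,-0.002],0],
  [[0,0,-0.004],0],
  [[0,0,-0.004],0],
])

```text
t: 9.63
ee_pos: [0.5972, -0.0286, 0.1891]
tool_rot: [-0.033, 0.708, 0.042, 0.705]
ft_force: [0.7, 0.8, -0.3]
gripper_width: 0.0305
```

Run:
```python
from h import *
st()
```

```text
t 9.63 p [ 0.5972 -0.0286  0.1891] yaw 96.1 w 0.0305 f [ 0.7  0.8 -0.3] hor -0.0118 lat 0.0006 dz 0.0671
```

Call:
move_arm([
  [[0,0,-0.002],0],
  [[0,0,-0.003],0],
  [[0,0,-0.003],0],
])

```text
t: 9.88
ee_pos: [0.5974, -0.0287, 0.1866]
tool_rot: [-0.033, 0.707, 0.042, 0.705]
ft_force: [-0.3, -0.0, 1.7]
gripper_width: 0.0306
```

Call:
move_arm([
  [[0,0,-0.002],0],
  [[0,0,-0.003],0],
  [[0,0,-0.003],0],
])

```text
t: 10.13
ee_pos: [0.5978, -0.0286, 0.1863]
tool_rot: [-0.034, 0.706, 0.042, 0.706]
ft_force: [-6.1, 1.3, 16.9]
gripper_width: 0.0307
```

Call:
move_arm([
  [[-0.003,0,-0.001],0],
  [[-0.006,-0.001,-0.003],0],
  [[-0.0085,-0.001,-0.005],0],
  [[-0.011,-0.0012,-0.007],0],
  [[-0.011,-0.0012,-0.007],0],
])

```text
t: 10.55
ee_pos: [0.5872, -0.0301, 0.1808]
tool_rot: [-0.034, 0.705, 0.041, 0.707]
ft_force: [-2.9, 0.8, 12.2]
gripper_width: 0.0305
```

Run:
```python
from h import *
snap('scene','s10');snap('wrist','w10');st()
crop('s10',310,150,130,110,5,'c10')
```

```text
t 10.65 p [ 0.5873 -0.0301  0.1808] yaw 96.11 w 0.0304 f [-3.1 -0.8 12. ] hor -0.0218 lat 0.0002 dz 0.0588
```

View pics/c10.png

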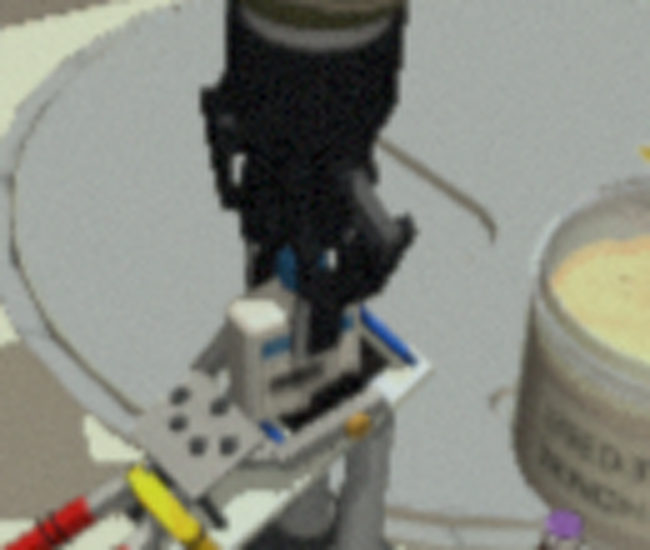

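View pics/w10.png

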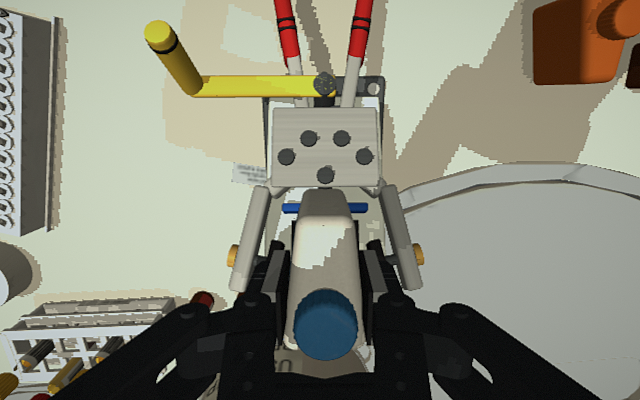

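```bash
cat >> h.py <<'E'
def tilt(tag):
    im,P,d=cloud('wrist',tag); z=np.load(f'pics/{tag}.npz'); M=R.from_quat(z['q']).as_matrix()
    K,T=cam('wrist',tag)
    # region: body top between fingers, near rows
    m=np.zeros(d.shape,bool); m[190:290,300:350]=1
    hsv=cv2.cvtColor(im,cv2.COLOR_RGB2HSV); m&=(d>.05)&(hsv[...,1]<70)
    e=P-z['p']; a=np.radians(6.1);u=np.array([np.cos(a),np.sin(a),0])
    h=e@u; dz=e[...,2]
    for lo in np.arange(-.034,.0,.004):
        k=m&(h>=lo)&(h<lo+.004)&(abs(dz)<.04)
        if k.sum()>20: print(round(lo+.002,3),k.sum(),np.median(dz[k]).round(4))
    k=m&(h>-.026)&(h<-.004)&(abs(dz)<.04)
    A=np.c_[h[k],np.ones(k.sum())]; s=np.linalg.lstsq(A,dz[k],rcond=None)[0]; print('tilt deg',np.degrees(np.arctan(s[0])).round(1),'h at 0',s[1].round(4))
E
python3 - <<'E'
from h import *
tilt('w9'); tilt('w10')
E
```

```text
-0.032 1153 -0.0145
-0.028 925 0.0031
-0.024 512 0.0054
-0.02 494 0.0054
-0.016 481 0.0054
-0.012 473 0.0055
-0.008 453 0.0054
-0.004 407 0.0054
tilt deg 0.3 h at 0 0.0055
-0.032 265 -0.0031
-0.028 1464 -0.0084
-0.024 531 0.0033
-0.02 502 0.0037
-0.016 486 0.004
-0.012 494 0.0044
-0.008 484 0.0047
-0.004 430 0.0049
tilt deg 7.2 h at 0 0.0059
```

Run:
```python
from h import *
im,P,d=cloud('top','top0')
m=(P[...,2]>.03)&(P[...,0]>.66)&(P[...,0]<.80)&(abs(P[...,1]+.03)<.12)
q=P[m]; print(len(q)); 
for x in np.arange(.66,.8,.02):
    k=q[(q[:,0]>=x)&(q[:,0]<x+.02)]
    if len(k): print(x.round(2),len(k),k[:,1].min().round(3),k[:,1].max().round(3),k[:,2].max().round(3))
im,P,d=cloud('scene','s2')
m=(P[...,2]>.13)&(P[...,0]>.62)&(P[...,0]<.67)&(abs(P[...,1]+.03)<.05);q=P[m];print(q.min(0),q.max(0))
```

```text
1998
0.68 1 -0.092 -0.092 0.03
0.7 88 -0.146 -0.084 0.052
0.72 453 -0.145 0.0 0.133
0.74 395 -0.11 0.026 0.131
0.76 491 -0.123 0.038 0.132
0.78 570 -0.129 0.044 0.131
[ 0.62011804 -0.05978697  0.13011562] [0.64695297 0.01374568 0.15615063]
```

Call:
move_arm([
  [[0,0,0.035],0],
  [[0.0,0,0.065],0],
  [[0.035,0.004,0.074],0],
  [[0.07,0.008,0.074],0],
  [[0.094,0.01,0.07],0],
])

```text
t: 11.07
ee_pos: [0.6831, -0.0199, 0.2517]
tool_rot: [-0.034, 0.704, 0.041, 0.708]
ft_force: [0.5, 0.8, -0.2]
gripper_width: 0.0306
```

Run:
```python
from h import *
st(); snap('wrist','w11'); tilt('w11'); st()
```

```text
t 11.07 p [ 0.6831 -0.0199  0.2517] yaw 96.11 w 0.0306 f [ 0.5  0.8 -0.2] hor 0.0746 lat 0.0002 dz 0.1297
-0.032 91 -0.002
-0.028 1706 -0.0076
-0.024 536 0.0038
-0.02 488 0.004
-0.016 500 0.0043
-0.012 492 0.0046
-0.008 468 0.0049
-0.004 418 0.0051
tilt deg 6.1 h at 0 0.0059
t 11.12 p [ 0.6849 -0.0197  0.2477] yaw 96.12 w 0.0303 f [ 3.5  0.2 -2.1] hor 0.0763 lat 0.0002 dz 0.1257
```

Call:
move_arm([
  [[0,0,-0.025],0],
  [[0,0,-0.043],0],
  [[0,0,-0.043],0],
  [[0,0,-0.043],0],
])

```text
t: 11.45
ee_pos: [0.6844, -0.0197, 0.2037]
tool_rot: [-0.033, 0.706, 0.042, 0.706]
ft_force: [0.8, 0.0, -0.3]
gripper_width: 0.0303
```

Call:
move_arm([
  [[-0.01,-0.001,0],0],
  [[-0.02,-0.002,0],0],
  [[-0.026,-0.0028,0],0],
  [[-0.03,-0.0032,0],0],
  [[-0.034,-0.0036,0],0],
])

```text
t: 11.87
ee_pos: [0.6521, -0.0236, 0.2079]
tool_rot: [-0.034, 0.703, 0.041, 0.709]
ft_force: [3.2, 0.2, 5.9]
gripper_width: 0.03
```

Run:
```python
from h import *
st(); snap('wrist','w12'); tilt('w12'); st()
```

```text
t 11.87 p [ 0.6521 -0.0236  0.2079] yaw 96.11 w 0.03 f [3.2 0.2 5.9] hor 0.0433 lat -0.0002 dz 0.0859
-0.028 530 -0.0047
-0.024 776 -0.0016
-0.02 580 -0.0001
-0.016 530 0.001
-0.012 520 0.002
-0.008 535 0.003
-0.004 493 0.004
tilt deg 30.9 h at 0 0.0084
t 11.92 p [ 0.6513 -0.0237  0.2076] yaw 96.11 w 0.0299 f [2.8 0.8 4.3] hor 0.0425 lat -0.0002 dz 0.0856
```

View pics/w12.png

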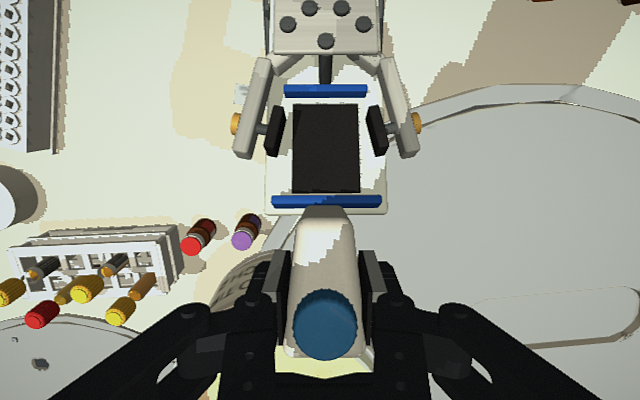

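Call:
move_arm([
  [[-0.004,-0.0004,-0.002],0],
  [[-0.008,-0.0008,-0.002],0],
  [[-0.012,-0.0012,-0.002],0],
  [[-0.014,-0.0015,-0.002],0],
])

```text
t: 12.25
ee_pos: [0.6372, -0.0253, 0.2069]
tool_rot: [-0.034, 0.703, 0.041, 0.709]
ft_force: [1.4, 0.3, 5.7]
gripper_width: 0.0296
```

```bash
sed -i 's/(h>-.026)&(h<-.004)/(h>-.018)\&(h<-.002)/' h.py
python3 - <<'E'
from h import *
st(); snap('wrist','w13'); tilt('w13'); st()
E
```

```text
t 12.25 p [ 0.6372 -0.0253  0.2069] yaw 96.11 w 0.0296 f [1.4 0.3 5.7] hor 0.0284 lat -0.0003 dz 0.0849
-0.024 406 -0.0119
-0.02 575 -0.0089
-0.016 568 -0.0065
-0.012 579 -0.0042
-0.008 606 -0.0019
-0.004 493 0.0001
-0.0 59 0.0017
tilt deg 30.2 h at 0 0.0029
t 12.3 p [ 0.6371 -0.0254  0.2069] yaw 96.11 w 0.0294 f [0.9 0.6 6.1] hor 0.0282 lat -0.0004 dz 0.0849
```

View pics/w13.png

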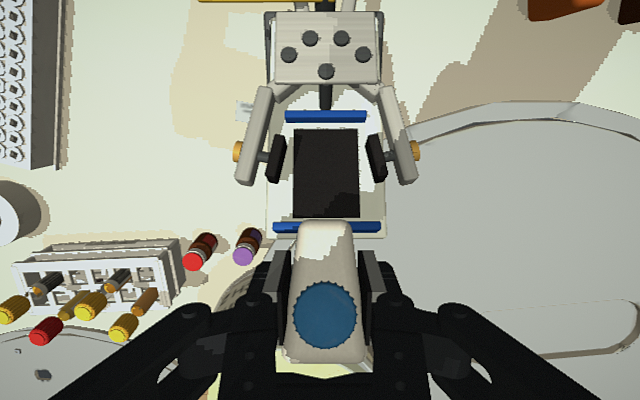

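Run:
```python
from h import *
im,P,d=cloud('wrist','w13'); z=np.load('pics/w13.npz')
hsv=cv2.cvtColor(im,cv2.COLOR_RGB2HSV);H,S,V=[hsv[...,i].astype(int) for i in range(3)]
m=(H>95)&(H<125)&(S>90)&(d>.05)&(d<.2); m[:270]=0; m[365:]=0
a=np.radians(6.1);ux=np.array([np.cos(a),np.sin(a),0]);b=np.radians(30)
X=ux*np.cos(b)+np.array([0,0,np.sin(b)]); Z=-ux*np.sin(b)+np.array([0,0,np.cos(b)]); Y=np.array([-np.sin(a),np.cos(a),0])
F=np.stack([X,Y,Z])
q=(P[m]-z['p'])@F.T; k=q[:,2]>np.percentile(q[:,2],95)-.004; q=q[k]
print('cap rel TCP slope frame',len(q),np.median(q,0).round(4),np.percentile(q,1,0).round(4),np.percentile(q,99,0).round(4))
# body outline
m2=(d>.05)&(d<.3)&(S<70); m2[:215]=0;m2[365:]=0;m2[:,:284]=0;m2[:,366:]=0
e=(P-z['p'])@F.T; m2&=(abs(e[...,2]-.0025)<.003)
q=e[m2]; print('body top',len(q),np.percentile(q,.5,0).round(4),np.percentile(q,99.5,0).round(4),np.median(q,0).round(4))
C=np.array([.609,-.028,.122]); print('TCP in cradle',(F@(z['p']-C)).round(4))
# cradle check from this view: blue strips in the cradle frame
for r0,r1 in [(105,128),(215,240)]:
    mb=(H>95)&(H<125)&(S>100)&(d>.1); mb[:r0]=0; mb[r1:]=0; mb[:,:265]=0; mb[:,390:]=0
    q=(P[mb]-C)@F.T; print('blue',len(q),np.median(q,0).round(4),np.percentile(q,2,0).round(4),np.percentile(q,98,0).round(4))
mk=(V<60)&(d>.15); mk[:150]=0; mk[205:]=0; mk[:,:305]=0; mk[:,350:]=0
q=(P[mk]-C)@F.T; print('cradle surf',len(q),np.median(q,0).round(4),q[:,2].std().round(4))
```

```text
cap rel TCP slope frame 3391 [ 0.0086 -0.0013  0.0186] [-0.0019 -0.0422  0.0169] [0.0189 0.0403 0.0486]
body top 6120 [-0.0275 -0.0166 -0.0004] [0.0277 0.0144 0.005 ] [-0.0054 -0.0011  0.0019]
TCP in cradle [ 0.067  -0.0003  0.0594]
blue 970 [-0.0318  0.      0.0091] [-0.0354 -0.0234  0.0018] [-0.0308  0.0236  0.0108]
blue 592 [0.0361 0.0145 0.0145] [ 0.0333 -0.0284  0.0026] [0.0378 0.0291 0.016 ]
cradle surf 2466 [0.0041 0.0011 0.0019] 0.0006
```

Call:
move_arm([
  [[0,0,0.03],0],
  [[-0.023,-0.002,0.0165],0],
  [[-0.046,-0.004,0.003],0],
  [[-0.0696,-0.0062,-0.0108],0],
  [[-0.0696,-0.0062,-0.0108],0],
])

```text
t: 12.72
ee_pos: [0.562, -0.031, 0.1925]
tool_rot: [-0.033, 0.707, 0.042, 0.706]
ft_force: [-0.1, 0.2, -1.2]
gripper_width: 0.0295
```

```bash
cat >> h.py <<'E'
_a=np.radians(6.1);_ux=np.array([np.cos(_a),np.sin(_a),0]);_b=np.radians(30)
F=np.stack([_ux*np.cos(_b)+np.array([0,0,.5]),[-np.sin(_a),np.cos(_a),0],-_ux*.5+np.array([0,0,np.cos(_b)])]); C=np.array([.609,-.028,.122])
def sf():
    s=manip.read_state(); print('slope',(F@(s['ee_pos']-C)).round(4),'f',(F@s['ft_force']).round(1),'w',round(s['gripper_width'],4))
E
python3 - <<'E'
from h import *
snap('wrist','w14'); tilt('w14'); st(); sf()
E
```

```text
-0.024 467 -0.0106
-0.02 569 -0.0077
-0.016 569 -0.0056
-0.012 573 -0.0034
-0.008 588 -0.0012
-0.004 520 0.0006
-0.0 62 0.0018
tilt deg 28.8 h at 0 0.0033
t 12.77 p [ 0.5648 -0.0314  0.1946] yaw 96.07 w 0.0296 f [-0.4  1.  -0.2] hor -0.0443 lat 0.0014 dz 0.0726
slope [-0.002   0.0014  0.085 ] f [-0.4  1.  -0. ] w 0.0296
```

View pics/w14.png

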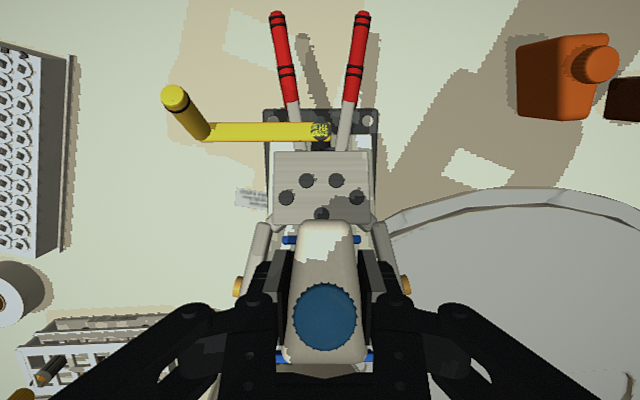

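Call:
move_arm([
  [[0.005,0.0005,-0.004],0],
  [[0.009,0.001,-0.0105],0],
  [[0.0125,0.0014,-0.0158],0],
  [[0.0125,0.0014,-0.0158],0],
])

```text
t: 13.1
ee_pos: [0.578, -0.0298, 0.1772]
tool_rot: [-0.033, 0.705, 0.042, 0.707]
ft_force: [-0.1, 0.1, -1.0]
gripper_width: 0.0293
```

Run:
```python
from h import *
sf()
```

```text
slope [0.0007 0.0015 0.0633] f [-0.5  0.1 -0.8] w 0.0293
```

Call:
move_arm([
  [[0.001,0,-0.0017],0],
  [[0.002,0.0002,-0.0035],0],
  [[0.002,0.0002,-0.0035],0],
])

```text
t: 13.35
ee_pos: [0.5789, -0.0297, 0.1749]
tool_rot: [-0.034, 0.707, 0.042, 0.705]
ft_force: [-14.4, -1.0, 13.9]
gripper_width: 0.0291
```

Run:
```python
from h import *
sf()
```

```text
slope [0.0003 0.0015 0.0609] f [-5.5  0.5 19.2] w 0.0291
```

Run:
```python
from h import *
snap('wrist','w15'); tilt('w15'); snap('scene','s15'); crop('s15',310,150,130,110,5,'c15'); sf()
```

```text
-0.024 475 -0.0112
-0.02 577 -0.0081
-0.016 563 -0.0058
-0.012 572 -0.0037
-0.008 618 -0.0014
-0.004 479 0.0005
-0.0 54 0.0021
tilt deg 29.4 h at 0 0.0032
slope [0.0006 0.0015 0.0609] f [-5.2  1.  19.8] w 0.0292
```

View pics/w15.png

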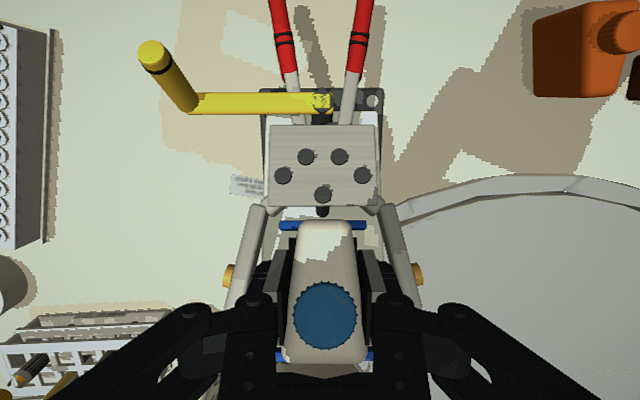

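View pics/c15.png

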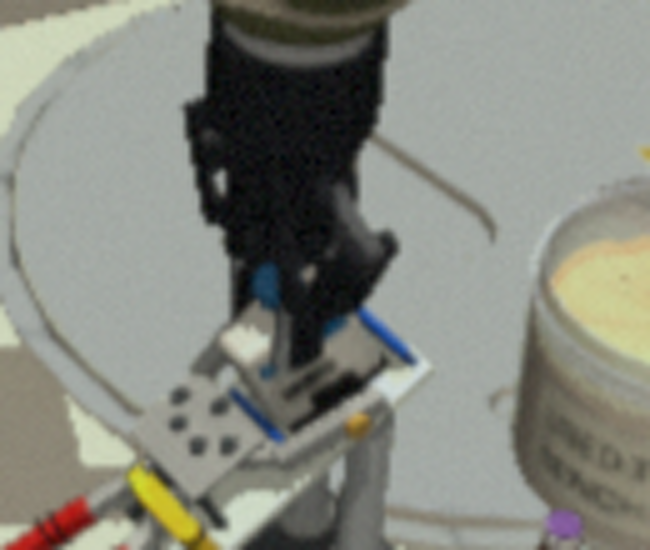

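Call:
move_arm([
  [[-0.0005,0,0.0015],0],
  [[-0.0005,0,0.0015],0],
])

```text
t: 13.62
ee_pos: [0.5789, -0.0297, 0.1772]
tool_rot: [-0.034, 0.706, 0.042, 0.706]
ft_force: [0.5, -0.6, -1.7]
gripper_width: 0.0293
```

Call:
move_arm([
  [[0,0,0],0],
  [[0,0,0],0],
  [[0,0,0],0],
  [[0,0,0],0],
], jaw=0.045)

```text
t: 13.95
ee_pos: [0.579, -0.0297, 0.177]
tool_rot: [-0.034, 0.706, 0.042, 0.706]
ft_force: [0.1, 1.5, -0.2]
gripper_width: 0.0447
```

Run:
```python
from h import *
snap('wrist','w16'); tilt('w16'); sf()
```

```text
-0.028 82 -0.0178
-0.024 617 -0.0145
-0.02 553 -0.0116
-0.016 551 -0.0093
-0.012 600 -0.0068
-0.008 557 -0.0046
-0.004 149 -0.0029
tilt deg 29.6 h at 0 0.0003
slope [0.0015 0.0015 0.0627] f [ 0.  -0.2 -0.1] w 0.0448
```

View pics/w16.png

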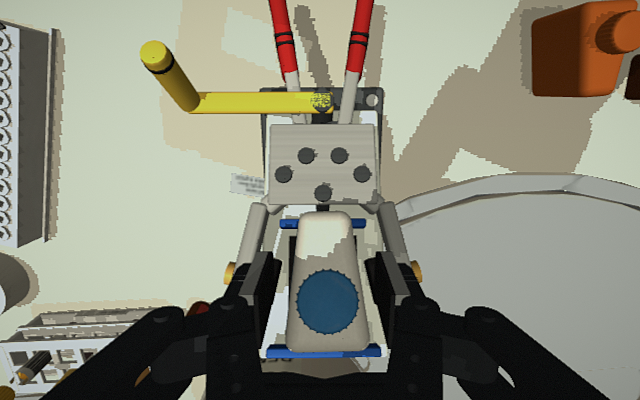

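Call:
move_arm([
  [[-0.003,0,0.01],0],
  [[-0.006,0,0.03],0],
  [[-0.01,0,0.06],0],
  [[-0.02,-0.002,0.09],0],
  [[-0.03,-0.003,0.1],0],
])

```text
t: 14.42
ee_pos: [0.5495, -0.033, 0.282]
tool_rot: [-0.035, 0.704, 0.041, 0.708]
ft_force: [0.8, -0.7, 0.4]
gripper_width: 0.0448
```

```bash
cat > m.py <<'E'
from h import *
def meas(tag):
    im,P,d=cloud('wrist',tag); z=np.load(f'pics/{tag}.npz')
    hsv=cv2.cvtColor(im,cv2.COLOR_RGB2HSV);H,S,V=[hsv[...,i].astype(int) for i in range(3)]
    e=(P-C)@F.T
    near=(abs(e[...,0])<.05)&(abs(e[...,1])<.025)&(d>.1)
    m=near&(H>95)&(H<125)&(S>90)&(e[...,2]>.074)&(e[...,2]<.09); q=e[m]
    if len(q): print('cap',len(q),np.median(q,0).round(4),np.percentile(q,1,0).round(4),np.percentile(q,99,0).round(4))
    m=near&(abs(e[...,2]-.063)<.004)&(S<80)&(V>60); q=e[m]
    print('top',len(q),np.percentile(q,.5,0).round(4),np.percentile(q,99.5,0).round(4))
    k=abs(q[:,0])<.02; A=np.c_[q[k,0],q[k,1],np.ones(k.sum())]; s=np.linalg.lstsq(A,q[k,2],rcond=None)[0]; print('plane slope',s.round(4))
    for x in (-.02,-.01,0,.02):
        r=q[abs(q[:,0]-x)<.002]; print(x,np.percentile(r[:,1],[1,99]).round(4))
E
python3 - <<'E'
from m import *
snap('wrist','w17'); meas('w17'); st()
E
```

```text
cap 838 [0.0059 0.001  0.0792] [-0.0042 -0.009   0.0773] [0.0158 0.0114 0.0808]
top 2064 [-0.0302 -0.0146  0.0591] [0.0256 0.0169 0.0644]
plane slope [-0.0065  0.0038  0.0622]
-0.02 [-0.0106  0.0123]
-0.01 [-0.012   0.0136]
0 [-0.0134  0.0149]
0.02 [-0.0153  0.0174]
t 14.47 p [ 0.5484 -0.033   0.2825] yaw 96.13 w 0.045 f [-1.  -0.8  2.4] hor -0.0608 lat 0.0014 dz 0.1605
```

View pics/w17.png

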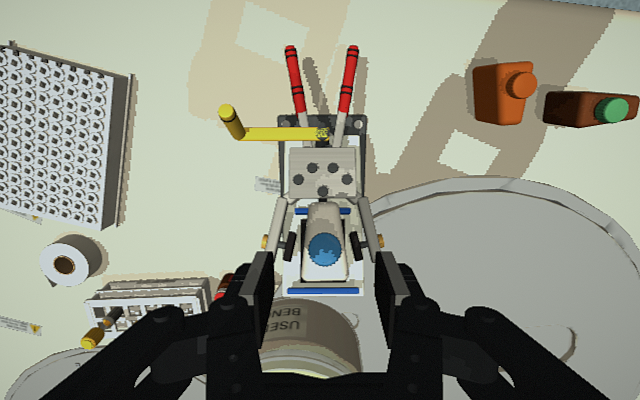

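Run:
```python
from h import *
im,P,d=cloud('wrist','w17')
hsv=cv2.cvtColor(im,cv2.COLOR_RGB2HSV);H,S,V=[hsv[...,i].astype(int) for i in range(3)]
e=(P-C)@F.T
m=((H<6)|(H>174))&(S>120)&(d>.1); m[:40]=0; m[120:]=0; m[:,:280]=0; m[:,365:]=0
for lo,hi in ((280,320),(325,365)):
    k=m.copy(); k[:,:lo]=0;k[:,hi:]=0
    q=e[k]; w=P[k]; print(k.sum(),'slope',np.percentile(q,1,0).round(4),np.percentile(q,99,0).round(4))
    for x in (-.170,-.16,-.150,-.14):
        r=q[abs(q[:,0]-x)<.003]; 
        if len(r): print(x,np.percentile(r[:,1],[3,97]).round(4),np.median(r[:,2]).round(4))
for x in (-.18,-.175,-.17,-.16): print(x,(C+F.T@[x,0,0]).round(4))
```

```text
662 slope [-0.1842 -0.0327  0.0235] [-0.1192 -0.0158  0.0304]
-0.17 [-0.0319 -0.0229] 0.0285
-0.16 [-0.03   -0.0216] 0.0287
-0.15 [-0.0288 -0.0196] 0.0285
-0.14 [-0.0269 -0.0182] 0.0289
655 slope [-0.1843  0.0152  0.0224] [-0.1198  0.0324  0.0305]
-0.17 [0.0223 0.0318] 0.0287
-0.16 [0.0211 0.0295] 0.0287
-0.15 [0.0192 0.0281] 0.0286
-0.14 [0.0172 0.0264] 0.029
-0.18 [ 0.454  -0.0446  0.032 ]
-0.175 [ 0.4583 -0.0441  0.0345]
-0.17 [ 0.4626 -0.0436  0.037 ]
-0.16 [ 0.4712 -0.0427  0.042 ]
```

Call:
move_arm([
  [[-0.035,-0.004,0],0],
  [[-0.07,-0.009,-0.01],0],
  [[-0.0955,-0.0116,-0.04],0],
  [[-0.0955,-0.0116,-0.08],0],
  [[-0.0955,-0.0116,-0.12],0],
], jaw=0.085)

```text
t: 14.88
ee_pos: [0.4522, -0.0447, 0.1621]
tool_rot: [-0.035, 0.703, 0.04, 0.71]
ft_force: [2.0, 0.8, 0.3]
gripper_width: 0.0849
```

Call:
move_arm([
  [[0,0,-0.03],0],
  [[0,0,-0.045],0],
  [[0,0,-0.05],0],
  [[0,0,-0.05],0],
])

```text
t: 15.22
ee_pos: [0.4518, -0.0446, 0.1113]
tool_rot: [-0.035, 0.703, 0.04, 0.709]
ft_force: [-0.1, -0.6, -0.6]
gripper_width: 0.085
```

Run:
```python
from h import *
snap('wrist','w18'); st()
```

```text
t 15.27 p [ 0.4524 -0.0448  0.1125] yaw 96.09 w 0.0851 f [-0.1 -1.   0.1] hor -0.1574 lat -0.0 dz -0.0095
```

View pics/w18.png

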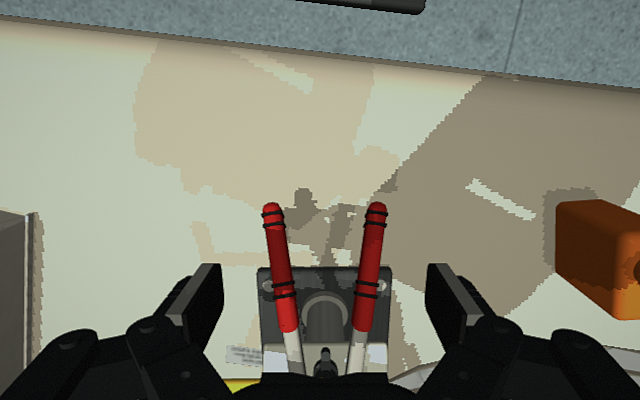

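Call:
move_arm([
  [[0,0,-0.025],0],
  [[0,0,-0.045],0],
  [[0,0,-0.058],0],
  [[0,0,-0.059],0],
  [[0,0,-0.059],0],
])

```text
t: 15.68
ee_pos: [0.453, -0.0449, 0.0543]
tool_rot: [-0.035, 0.702, 0.04, 0.71]
ft_force: [-0.1, -0.2, -0.2]
gripper_width: 0.0854
```

Run:
```python
from h import *
snap('wrist','w19'); st()
```

```text
t 15.73 p [ 0.4533 -0.0451  0.0548] yaw 96.09 w 0.0851 f [-0.2  0.9  1.1] hor -0.1566 lat -0.0004 dz -0.0672
```

View pics/w19.png

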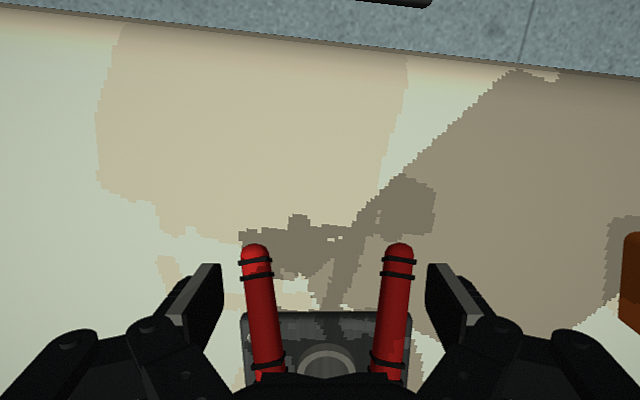

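Call:
move_arm([
  [[0,0,0],0],
  [[0,0,0],0],
  [[0,0,0],0],
  [[0,0,0],0],
  [[0,0,0],0],
], jaw=0.04, force=70)

```text
t: 16.15
ee_pos: [0.4537, -0.044, 0.0562]
tool_rot: [-0.035, 0.701, 0.04, 0.711]
ft_force: [-1.4, 10.0, 10.0]
gripper_width: 0.04
```

Call:
move_arm([
  [[0,0,0],0],
  [[0,0,0],0],
  [[0,0,0],0],
  [[0,0,0],0],
  [[0,0,0],0],
], jaw=0.02, force=70)

```text
t: 16.57
ee_pos: [0.4536, -0.0436, 0.0575]
tool_rot: [-0.035, 0.701, 0.04, 0.711]
ft_force: [-5.5, 3.8, 9.6]
gripper_width: 0.0262
```

Run:
```python
from h import *
snap('wrist','w20'); st()
```

```text
t 16.62 p [ 0.4536 -0.0437  0.0575] yaw 96.11 w 0.026 f [-4.8  3.9 10.5] hor -0.1562 lat 0.0009 dz -0.0645
```

View pics/w20.png

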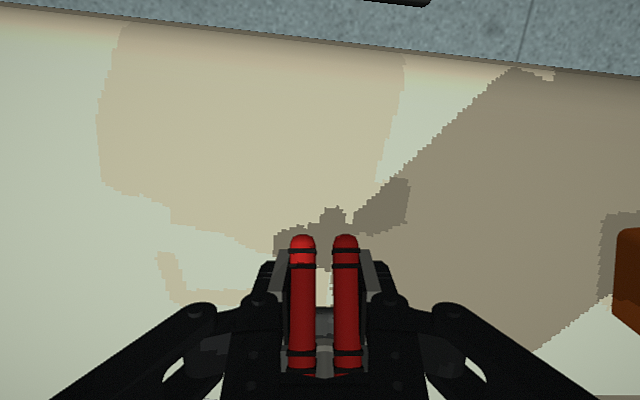

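Call:
move_arm([
  [[0,0,0],0],
  [[0,0,0],0],
  [[0,0,0],0],
  [[0,0,0],0],
  [[0,0,0],0],
], jaw=0.06)

```text
t: 17.03
ee_pos: [0.4537, -0.0437, 0.0575]
tool_rot: [-0.035, 0.701, 0.04, 0.711]
ft_force: [0.2, -0.4, -1.5]
gripper_width: 0.0601
```

Call:
move_arm([
  [[0,0,0.03],0],
  [[0,0,0.07],0],
  [[0,0,0.11],0],
  [[0.0,0,0.15],0],
  [[0.03,0.003,0.19],0],
])

```text
t: 17.45
ee_pos: [0.4769, -0.0412, 0.244]
tool_rot: [-0.035, 0.701, 0.04, 0.711]
ft_force: [-0.1, -0.4, -0.2]
gripper_width: 0.0601
```

Call:
move_arm([
  [[0.02,0.003,0.03],0],
  [[0.04,0.005,0.04],0],
  [[0.05,0.006,0.04],0],
  [[0.05,0.006,0.04],0],
])

```text
t: 17.78
ee_pos: [0.5281, -0.0351, 0.284]
tool_rot: [-0.035, 0.701, 0.04, 0.711]
ft_force: [0.4, -1.0, -1.0]
gripper_width: 0.0601
```

Run:
```python
from m import *
snap('wrist','w21'); st(); meas('w21'); snap('scene','s21'); crop('s21',240,130,200,170,4,'c21')
im,P,d=cloud('wrist','w21')
hsv=cv2.cvtColor(im,cv2.COLOR_RGB2HSV);H,S,V=[hsv[...,i].astype(int) for i in range(3)]
e=(P-C)@F.T
m=((H<6)|(H>174))&(S>120)&(d>.1)&(abs(e[...,1])<.05)&(e[...,0]<-.1)&(e[...,0]>-.2)
q=e[m]
for x in (-.175,-.165,-.155,-.13): r=q[abs(q[:,0]-x)<.003]; print(x,np.percentile(r[:,1],[1,99]).round(4))
m=(H>20)&(H<35)&(S>120)&(d>.1)&(e[...,2]>.055)&(abs(e[...,0]+.1)<.06)&(e[...,1]<-.05);q=e[m];print('post',q.mean(0).round(4))
im,P,d=cloud('wrist','w2');e=(P-C)@F.T
hsv=cv2.cvtColor(im,cv2.COLOR_RGB2HSV);H,S,V=[hsv[...,i].astype(int) for i in range(3)]
m=(H>20)&(H<35)&(S>120)&(d>.1)&(e[...,2]>.055)&(abs(e[...,0]+.1)<.06)&(e[...,1]<-.05);q=e[m];print('post0',q.mean(0).round(4))
```

```text
t 17.83 p [ 0.527  -0.0351  0.2834] yaw 96.09 w 0.0599 f [-0.2  0.3 -0. ] hor -0.0823 lat 0.0017 dz 0.1614
cap 784 [0.0058 0.0002 0.0792] [-0.0042 -0.0101  0.0775] [0.0157 0.0102 0.0807]
top 1973 [-0.0305 -0.016   0.0591] [0.0256 0.0158 0.0644]
plane slope [-0.0056 -0.0014  0.0622]
-0.02 [-0.011   0.0118]
-0.01 [-0.0125  0.0127]
0 [-0.0139  0.0138]
0.02 [-0.016   0.0158]
-0.175 [-0.0132  0.0133]
-0.165 [-0.0131  0.0163]
-0.155 [-0.0131  0.013 ]
-0.13 [-0.0129  0.0127]
post [-0.092  -0.0686  0.0735]
post0 [-0.0929 -0.0684  0.0752]
```

View pics/w21.png

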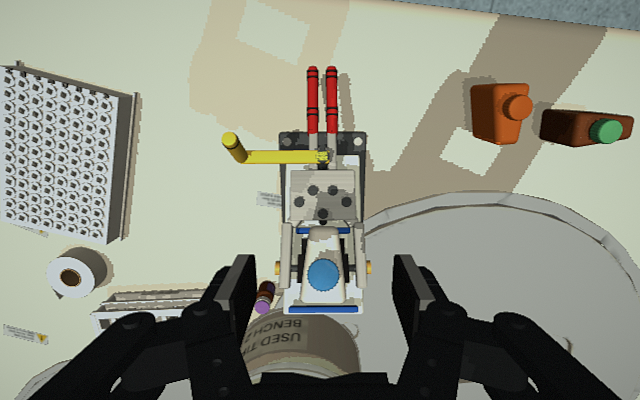

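View pics/c21.png

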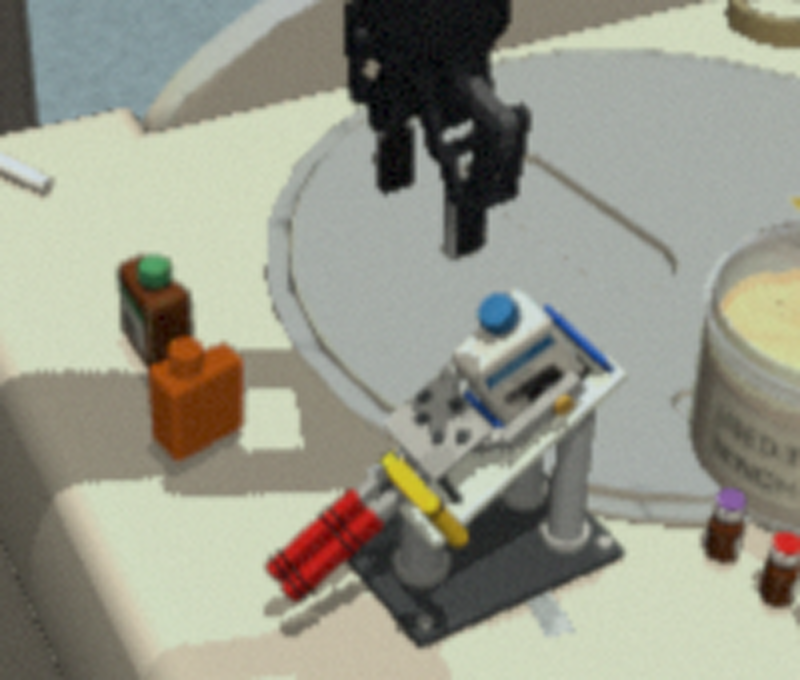

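Handles are locked at about 26 mm over both, the same as at the start. The bottle moved 1 mm to the exact middle, so both jaws press it. It lies flat, the lever is back and the robot is clear.

```bash
python3 -c "
from h import *
print(manip.hand_in())"
```

```text
the job is handed in; nothing more can be done
None
```

The white bottle is clamped in the cradle with the handles locked, and I handed the job in at about 18 s. The hand-in gave no verdict.

**What I did:**
- I gripped the yellow post and pulled the lever until the handles sprang open, then eased it back.
- I grasped the white bottle across its width near the top.
- The tool can only point straight down, so I had to tilt the bottle in the grip. Tipping it on the slope gave only about 6°. Drawing it against the back of the blue stop then brought it to 30°.
- I lowered it square onto the cradle and let go.
- I squeezed the red handles until they snapped shut.

**Last checks, from the camera:**

| Check | Result |
|---|---|
| Bottle position in the cradle | about 2.5 mm downhill of centre, under 1 mm to the side |
| Bottle tilt from the slope | under 0.5° |
| Handles after letting go | 26–27 mm over both, the same as when locked at the start |
| Lever post | within 1 mm of its rest position |
| Brown bottle | still standing, never touched |
| Robot | clear of everything |

**Not confirmed:**
- **Jaw forces:** I couldn't measure these. I infer that both jaws press because closing them moved the bottle about 1 mm to the middle.
- **Cradle height:** two readings disagreed by about 2–3 mm, the first contact on the slope being lower than the camera. The final seating force matched the camera reading.

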